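# Gauge a sleeve and bring up its jar

### The job

Test the brass sleeve that stands on the yellow pad: slide it onto the gauge pin, let it go as far down as it will, and leave it standing there, released; leave the other sleeve and everything else on the bench alone. Then turn the jar carousel until the right jar stands squarely at the front behind the yellow pointer: the green-lidded jar if the sleeve went all the way down to the base plate, the red-lidded jar if it stopped on the pin's step. Finish while still holding the carousel in your fingers, keeping it still there with the jar at the front; do not let go.

Things in the scene. Friction and masses are not known exactly. Their poses are not given: they have to be found in the camera images.
- sleeve_a_centre (a point): Centre (half-way up) of one of two brass sleeves that look alike: upright tubes 40 mm high, 40 mm outer diameter, 0.07 to 0.17 kg, z along the bore. One has a 21.5 mm bore and goes right down the pin, the other a 12.5 mm bore and stops on the step: try it to find out. One stands on the yellow pad, the other on the grey pad; which is where changes from run to run.
- sleeve_b_centre (a point): Centre (half-way up) of the other brass sleeve, same description.
- test_pad: Yellow square pad fixed on the bench, 90 x 90 mm, 3 mm thick; origin at the centre of its underside. The sleeve to be tested stands on it, up to 15 mm off its centre.
- spare_pad: Grey square pad fixed on the bench, 90 x 90 mm, 3 mm thick; origin at the centre of its underside. The other sleeve stands on it and stays there.
- gauge: Fixed gauge: blue base plate 84 x 84 x 12 mm, upright stepped steel pin at its centre. Origin at the centre of the underside, z up. Lower pin 18 mm thick up to a step (edge bevelled) 32 mm above the bench; upper pin 9 mm thick up to 62 mm, top 6 mm tapered. A wide-bore sleeve goes down to the base plate (its centre 32 mm above the bench), a narrow-bore one stands on the step (centre at 52 mm).
- pin_tip (a point): Top of the gauge pin (4 mm thick there), on its axis, 62 mm above the bench.
- carousel: Fixed black base of the jar carousel, 210 mm diameter; origin at the centre of its underside, on the turning axis, z up. Its front is its own -x direction, which looks roughly towards the robot, marked by a yellow pointer on a tongue that sticks out to 170 mm from the axis, 28 mm high.
- front_spot (a point): Where the centre of a jar's lid is when that jar stands at the front, exactly behind the yellow pointer: 85 mm from the turning axis, 94 mm above the bench.
- turntable: Carousel disc, 224 mm diameter, top at 26 mm, origin on the upright turning axis at bench level; turns both ways with light friction (0.5 N at a jar), stays where left. Six jars fixed on it, 60 degrees apart, 85 mm from the axis, 42 mm thick; round lids 40 mm wide, 24 mm high, tops at 106 mm: one green, one red, four white. Ball knob in the middle, top at 94 mm.
- green_lid (a point): Centre of the green lid (12 mm below its top) of the jar (label green too) for sleeves that go right down the gauge; moves with the turntable. At the start the green and red jars stand 30 to 90 degrees from the front, on opposite sides, a white one between them.
- red_lid (a point): Centre of the red lid (12 mm below its top) of the jar (label red too) for sleeves that stop on the step; moves with the turntable.
- beaker: Loose glass beaker, 68 mm diameter, 90 mm high; origin at the centre of its underside. Bystander.
- amber_bottle: Loose amber bottle with white cap, 72 mm diameter, 190 mm high; origin at the centre of its underside. Bystander.
- sample_jar: Loose clear jar with white cap, 42 mm diameter, 65 mm high, not on the carousel; origin at the centre of its underside. Bystander.
- screwdriver: Loose screwdriver lying on the bench; origin on its underside. Bystander.
- wrench: Loose steel wrench lying on the bench; origin on its underside. Bystander.
- weight_center (a point): Centre of a loose steel weight, a disc 44 mm in diameter and 30 mm high. Bystander.
There are look-alikes about, which are no part of the job. Leave any blue look-alike of the part that bears sleeve_b_centre alone. Of the things that look like the spare_pad, take the one that is farthest to the robot's left at the start.

How it is judged (in metres and radians):
On the way, in this order (a step that is already met when the one before it is completed fails the run):
1. the sleeve from the yellow pad stands on the gauge pin as far down as it goes, released, the other sleeve still on the grey pad (((horizontal distance between sleeve_a_centre and gauge below 0.004 m and z of sleeve_a_centre in the frame of gauge between 0.028 and 0.0355 m and angle between each of sleeve_a_centre, sleeve_b_centre's own z axis and vertical below 0.12 rad and contact force between sleeve_a and the fingers below 0.1 N and linear speed of sleeve_a below 0.02 m/s and horizontal distance between sleeve_b_centre and spare_pad below 0.045 m) or (horizontal distance between sleeve_b_centre and gauge below 0.004 m and z of sleeve_b_centre in the frame of gauge between 0.0485 and 0.0565 m and angle between each of sleeve_b_centre, sleeve_a_centre's own z axis and vertical below 0.12 rad and contact force between sleeve_b and the fingers below 0.1 N and linear speed of sleeve_b below 0.02 m/s and horizontal distance between sleeve_a_centre and spare_pad below 0.045 m))), for 0.2 s.
2. the jar that matches the result is at the front, still, and held by the fingers (((horizontal distance between sleeve_a_centre and gauge below 0.004 m and z of sleeve_a_centre in the frame of gauge between 0.028 and 0.0355 m and angle between each of sleeve_a_centre, sleeve_b_centre's own z axis and vertical below 0.12 rad and contact force between sleeve_a and the fingers below 0.1 N and linear speed of sleeve_a below 0.02 m/s and horizontal distance between sleeve_b_centre and spare_pad below 0.045 m and horizontal distance between green_lid and front_spot below 0.01 m and angular speed of turntable below 0.08 rad/s and contact force between turntable and the fingers above 1 N) or (horizontal distance between sleeve_b_centre and gauge below 0.004 m and z of sleeve_b_centre in the frame of gauge between 0.0485 and 0.0565 m and angle between each of sleeve_b_centre, sleeve_a_centre's own z axis and vertical below 0.12 rad and contact force between sleeve_b and the fingers below 0.1 N and linear speed of sleeve_b below 0.02 m/s and horizontal distance between sleeve_a_centre and spare_pad below 0.045 m and horizontal distance between red_lid and front_spot below 0.01 m and angular speed of turntable below 0.08 rad/s and contact force between turntable and the fingers above 1 N))), for 0.2 s.
At the end, for the whole second after the job is handed in: Tested sleeve upright and untouched on the pin (4 mm of its axis, 4.5 mm of its seat), other sleeve within 45 mm of the grey pad's centre; lid of the matching jar (green: all the way down, red: on the step) within 10 mm of the front spot, turntable still (0.08 rad/s), held by the fingers (over 1 N) (((horizontal distance between sleeve_a_centre and gauge below 0.004 m and z of sleeve_a_centre in the frame of gauge between 0.028 and 0.0355 m and angle between each of sleeve_a_centre, sleeve_b_centre's own z axis and vertical below 0.12 rad and contact force between sleeve_a and the fingers below 0.1 N and linear speed of sleeve_a below 0.02 m/s and horizontal distance between sleeve_b_centre and spare_pad below 0.045 m and horizontal distance between green_lid and front_spot below 0.01 m and angular speed of turntable below 0.08 rad/s and contact force between turntable and the fingers above 1 N) or (horizontal distance between sleeve_b_centre and gauge below 0.004 m and z of sleeve_b_centre in the frame of gauge between 0.0485 and 0.0565 m and angle between each of sleeve_b_centre, sleeve_a_centre's own z axis and vertical below 0.12 rad and contact force between sleeve_b and the fingers below 0.1 N and linear speed of sleeve_b below 0.02 m/s and horizontal distance between sleeve_a_centre and spare_pad below 0.045 m and horizontal distance between red_lid and front_spot below 0.01 m and angular speed of turntable below 0.08 rad/s and contact force between turntable and the fingers above 1 N))); the arm keeps its last pose, push and grip.
It fails at once if the sleeve on the grey pad was disturbed too (both sleeves moved more than 30 mm) (distance of each of sleeve_a_centre, sleeve_b_centre from where it was at the start of the episode above 0.03 m).
It fails at once if a bystander (beaker, bottle, loose jar, weight, screwdriver or wrench) was pushed more than 30 mm (distance of any of beaker, amber_bottle, sample_jar, screwdriver, wrench, weight_center from where it was at the start of the episode above 0.03 m).
It fails at once if the beaker, bottle, loose jar or weight was tipped over (angle between any of beaker, amber_bottle, sample_jar, weight_center's own z axis and vertical above 0.4 rad).
It also fails if it takes over 51 s, if anything falls off the work surface, if the arm or the gripper's body presses on something with over 40 N, if the wrist force passes 120 N, or if a joint passes its speed limit or range.

### The arm

A 6-joint arm with a two-finger parallel gripper is mounted at the origin on the work surface. World frame = base frame: x ahead of the robot, y to its left, z up, the work surface at z = 0. Lengths are in m, angles in degrees, forces in N, time in s.
With the tool pointing down it reaches from about 0.375 to 0.75 m from the base axis. Payload 9 kg.
Tool frame: the origin (TCP) lies where the fingers leave the gripper's body, on its centre line; the fingertips stand 73 mm ahead of it and the grasp point (between the pads) lies 54 mm ahead of it; z points along the fingers, y is the direction in which the jaws open and shut (so a half turn about z gives the same grasp; the last joint's range is limited). The gripper opens to 85 mm and grips with 20 to 120 N. Pads are 22 mm wide; open, the fingers measure 114 mm over their backs; the gripper's body (76 mm by 85 mm) begins 54 mm behind the grasp point. The pads swing forward as they close: fully open they stand 13 mm farther back than shut.
Start: joints at [57.198, 5.964, 5.575, 89.605, 0, 77.527], TCP at [0.208, 0.563, 0.304] pointing down, gripper open.
Joint ranges: [-171.21, 171.21], [-48.23, 106.86], [-62.78, 66.21], [-105.2, 120.99], [-86.42, 89.51], [-180, 180]. Speed limits (degrees/s): [127.2, 127.2, 147.25, 180, 180, 180].

### API

Orientations are given as [roll, pitch, yaw] about the fixed x, y, z axes, in that order (R = Rz(yaw) Ry(pitch) Rx(roll)).
In Python, from rig import env gives the robot as it stands. The module is installed in compiled form; this text tells all that it offers.
- The arm moves only by the tool play_rows, never from a script. Its argument "moves" is a list of rows, each a list of 7 numbers: the turn, a rotation vector about the tool's x, y, z in rad, then the shift along the tool's x, y, z in mm, then the finger opening in mm, from 0 to 85.4. A call has 1 to 8 rows; each row is the pose to reach, as a shift and turn from the pose commanded when the call began, along the tool's axes at that moment; what a row does not reach only later rows make up. A row lasts 1/10 s, in which the tool goes at most 50 mm and 8.59 degrees, less where a joint would pass 70% of its speed; a pose out of reach is approached as far as the arm can. A call with a gripper value outside its range is refused whole. The fingers move at their own pace and stop on an object; the grip force is fixed at half the most. Time passes only in rows, so rows that repeat a pose let the fingers close. It gives the time, the measured TCP pose, the force and the opening at its end, in the units of the state.
- env.get_state(): the state, without advancing time (a new reading comes with each control period).
- env.capture(name): name is "scene" or "top" or "wrist"; returns a dict with "frame" (400x640x3 uint8, blue, green, red), "range_z" (400x640 float32, m along the optical axis (not along the pixel's ray), 0 where there is no reading), "fovy" (degrees; the focal length in pixels is half the picture's height over the tangent of half this angle, whatever the lens; pixels are square), "cx", "cy" (the principal point, pixels), "dist" ([k1, k2, p1, p2, k3] as OpenCV has them; the pictures are not rectified), "extrinsics" (4x4, takes a point from camera to world coordinates). Camera axes: x right, y down, z forward; pixel columns grow to the right and rows downward; lengths in m; the calibration is good to about 2 mm. A picture is of the moment at which its call begins.
- env.finish_job(): hands the job in, once; it reports no verdict.
The state is a dict: "time": time; "q": joint angles; "dq": joint speeds; "joint_torque": joint torques, N m; "position": TCP position; "orientation": TCP orientation; "ft_force": force on the tool from outside, world axes, zero at the start; "ft_torque": the same for the moment, N m; "finger_gap": opening from 0.0 (shut) to 1.0 (fully open).
Only numpy, scipy, OpenCV 4.12 (cv2) and the standard library are available. Lean on these libraries where they do the work, as an engineer would, in place of code of your own. Each camera call takes 0.05 s, during which the arm holds its last target.

## Working session

There is one attempt and no reset: what is moved stays moved. The work goes in short steps, Python scripts to look and compute and a tool call to move; the robot and the scene stay as the last step left them, time stands still between calls to the robot, and variables do not carry over. Pictures are saved under pics/ and viewed, and the job is handed in when it is done.

Besides the shell and the picture viewer there is one more tool, called as name(argument=value, ...) on one line, values as JSON. play_rows: Moves the arm, as the interface text tells. Its arguments: {"type":"object","properties":{"moves":{"type":"array","items":{"type":"array","items":{"type":"number"}}}},"required":["moves"]}

```bash
mkdir -p pics; cat > h.py <<'E'
import numpy as np, cv2
from rig import env
from scipy.spatial.transform import Rotation as R
def cap(n):
    c=env.capture(n); f=200/np.tan(np.radians(c["fovy"]/2))
    c["K"]=np.array([[f,0,c["cx"]],[0,f,c["cy"]],[0,0,1.]]); c["d"]=np.array(c["dist"],float); c["T"]=np.array(c["extrinsics"]); return c
def cloud(c):
    h,w=c["range_z"].shape
    u,v=np.meshgrid(np.arange(w),np.arange(h)); p=np.stack([u,v],-1).reshape(-1,1,2).astype(np.float64)
    n=cv2.undistortPoints(p,c["K"],c["d"]).reshape(h,w,2); z=c["range_z"].astype(float)
    P=np.dstack([n[...,0]*z,n[...,1]*z,z]); W=P@c["T"][:3,:3].T+c["T"][:3,3]; W[z==0]=np.nan; return W
def rayz(c,u,v,zz):
    n=cv2.undistortPoints(np.array([[[u,v]]],float),c["K"],c["d"]).ravel(); d=c["T"][:3,:3]@np.array([n[0],n[1],1]); o=c["T"][:3,3]; return o+d*(zz-o[2])/d[2]
def proj(c,P):
    Ti=np.linalg.inv(c["T"]); p=np.atleast_2d(P)@Ti[:3,:3].T+Ti[:3,3]
    return cv2.projectPoints(p,np.zeros(3),np.zeros(3),c["K"],c["d"])[0].reshape(-1,2)
E
python3 - <<'E'
from h import *
for n in["scene","top","wrist"]:
    c=cap(n); cv2.imwrite(f"pics/{n}0.png",c["frame"]); np.save(f"pics/{n}0.npy",cloud(c)); print(n,c["fovy"],c["T"][:3,3].round(3))
print(env.get_state())
E
```

```text
scene 42.40911379999049 [ 1.593 -0.03   0.972]
top 57.417387166279056 [0.441 0.024 1.021]
wrist 59.11441299661282 [0.135 0.59  0.373]
{'time': 0.15, 'q': array([ 5.71972950e+01,  5.99120876e+00,  5.53835622e+00,  8.96032985e+01,
       -1.48169384e-03,  7.75274848e+01]), 'dq': array([-0.10436085, -0.05909202,  0.09910303,  0.01187074,  0.04920525,
        0.06113709]), 'joint_torque': array([ 3.18179140e-03, -5.57357633e+01,  5.04004812e+01,  1.26096941e-02,
       -3.06719758e-04,  6.47947240e-05]), 'position': array([0.20835358, 0.5624826 , 0.30330651]), 'orientation': array([-1.79944854e+02, -1.06802750e-02,  1.59669806e+02]), 'ft_force': array([-0.4714054 , -0.90889109, -0.17408944]), 'ft_torque': array([-0.03360956,  0.051645  , -0.01858598]), 'finger_gap': 0.9981939979558281}
```

View pics/scene0.png

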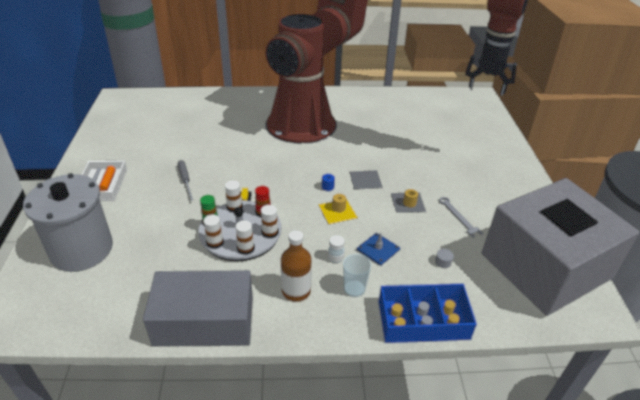

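View pics/top0.png

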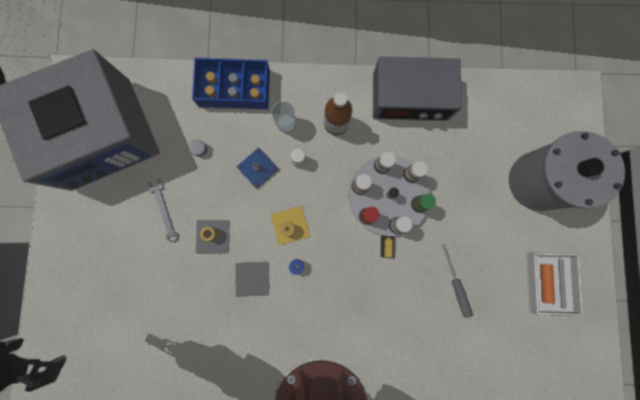

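View pics/wrist0.png

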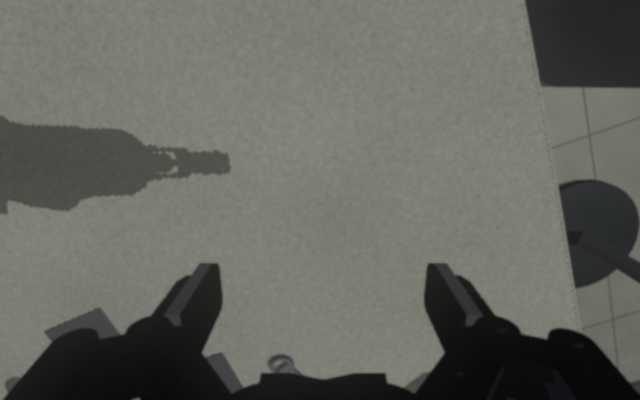

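```bash
python3 - <<'E'
from h import *
im=cv2.imread("pics/top0.png"); W=np.load("pics/top0.npy"); S=np.load("pics/scene0.npy")
cv2.imwrite("pics/crop1.png",cv2.resize(im[130:290,180:450],None,fx=2.9,fy=2.9,interpolation=cv2.INTER_CUBIC))
from scipy.optimize import least_squares
def pts(A,x,y,r,z0,z1):
    m=(np.hypot(A[...,0]-x,A[...,1]-y)<r)&(A[...,2]>z0)&(A[...,2]<z1); return A[m]
for nm,(u,v) in dict(test=(288,229),spare=(208,233),pin=(257,167),base=(257,172),red=(369,214),green=(426,201),front=(402,224),knob=(393,193),point=(388,248),sjar=(297,156),beak=(285,118),bott=(339,99),blue=(297,267)).items():
    print(nm,W[v,u].round(4))
for nm,(u,v) in dict(test=(288,229),spare=(208,233)).items():
    x,y,_=W[v,u]
    for n,A in(("top",W),("scene",S)):
        p=pts(A,x,y,.035,.036,.06); print(nm,n,len(p),np.median(p,0).round(4),p.min(0).round(4),p.max(0).round(4), ((p.min(0)+p.max(0))/2).round(4))
x,y,_=W[172,257]
for n,A in(("top",W),("scene",S)):
    p=pts(A,x,y,.03,.045,.08);print("pin",n,len(p),p.mean(0).round(4),p.max(0).round(4))
    p=pts(A,x,y,.075,.007,.017);print("base",n,len(p),p.mean(0).round(4),p.min(0).round(4),p.max(0).round(4))
E
```

```text
test [0.467  0.102  0.0028]
spare [0.451  0.3209 0.0051]
pin [0.6334 0.1901 0.0332]
base [0.6231 0.1928 0.0134]
red [ 0.5065 -0.1075  0.1083]
green [ 0.5431 -0.2518  0.1056]
front [ 0.4836 -0.1911  0.1049]
knob [ 0.5628 -0.1705  0.0951]
point [ 0.4217 -0.1708  0.0293]
sjar [0.6595 0.0797 0.0662]
beak [0.7839 0.1211 0.0042]
bott [ 0.7706 -0.0225  0.1911]
blue [0.3638 0.074  0.    ]
test top 159 [0.4662 0.1021 0.0442] [0.4473 0.0828 0.0368] [0.4846 0.1203 0.0485] [0.466  0.1016 0.0426]
test scene 102 [0.4723 0.1004 0.0405] [0.4498 0.0826 0.0362] [0.4894 0.1199 0.0448] [0.4696 0.1013 0.0405]
spare top 138 [0.4483 0.3109 0.0439] [0.4296 0.2925 0.0366] [0.4668 0.3306 0.0483] [0.4482 0.3115 0.0425]
spare scene 89 [0.4557 0.3123 0.0401] [0.4304 0.2929 0.0361] [0.4744 0.3319 0.0467] [0.4524 0.3124 0.0414]
pin top 13 [0.6357 0.1933 0.057 ] [0.6399 0.197  0.0661]
base top 834 [0.6354 0.1941 0.0131] [0.5786 0.1374 0.0073] [0.6925 0.2522 0.017 ]
pin scene 17 [0.6419 0.1925 0.0537] [0.6447 0.1959 0.0623]
base scene 615 [0.6435 0.1926 0.0102] [0.5821 0.1361 0.007 ] [0.6956 0.251  0.0167]
```

View pics/crop1.png

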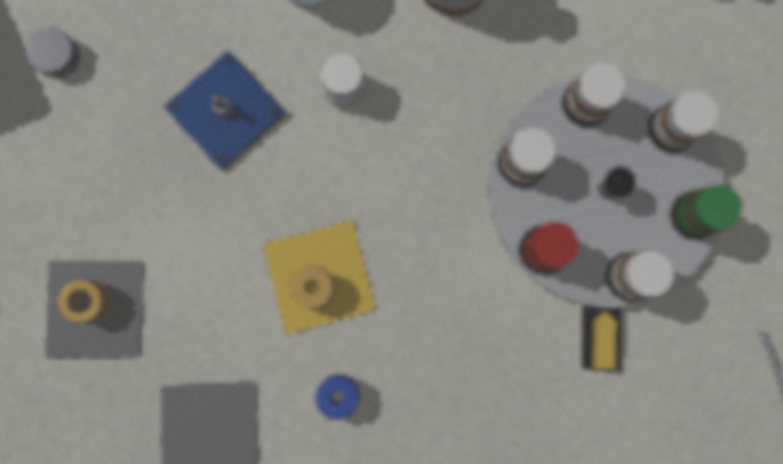

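play_rows(moves=[[0,0,-0.045,-30,-25,0,85],[0,0,-0.09,-60,-51,0,85],[0,0,-0.135,-90,-77,0,85],[0,0,-0.18,-120,-102,0,85],[0,0,-0.22,-150,-128,0,85],[0,0,-0.27,-180,-154,0,85],[0,0,-0.31,-210,-179,0,85],[0,0,-0.355,-240,-205,0,85]])

```text
time: 0.95
position: [0.3627, 0.2856, 0.3038]
orientation: [180.0, 0.0, -179.9]
ft_force: [0.5, 1.2, 0.6]
finger_gap: 0.998
```

play_rows(moves=[[0,0,0,-20,-36,10,85],[0,0,0,-41,-73,20,85],[0,0,0,-62,-110,30,85],[0,0,0,-83,-147,40,85],[0,0,0,-104,-184,50,85],[0,0,0,-104,-184,50,85],[0,0,0,-104,-184,50,85]])

```text
time: 1.65
position: [0.4662, 0.1024, 0.2534]
orientation: [180.0, -0.1, 179.9]
ft_force: [-0.3, 1.1, -0.8]
finger_gap: 0.99
```

```bash
python3 - <<'E'
from h import *
c=cap("wrist"); cv2.imwrite("pics/w1.png",c["frame"]); W=cloud(c); np.save("pics/w1.npy",W)
print(env.get_state()["position"],env.get_state()["orientation"])
p=W[(np.hypot(W[...,0]-.467,W[...,1]-.1)<.035)&(W[...,2]>.038)&(W[...,2]<.05)]
print(len(p),np.median(p,0),((p.min(0)+p.max(0))/2),p.min(0),p.max(0)); print(proj(c,[[.467,.101,.043]]))
E
```

```text
[0.46605355 0.10320636 0.25382619] [ 1.79975252e+02 -3.51539146e-02  1.79977710e+02]
1581 [0.46556707 0.10014687 0.04240702] [0.46642212 0.10040254 0.04131646] [0.44657068 0.08079834 0.03800265] [0.48627355 0.12000673 0.04463027]
[[321.13326035 187.51769472]]
```

View pics/w1.png

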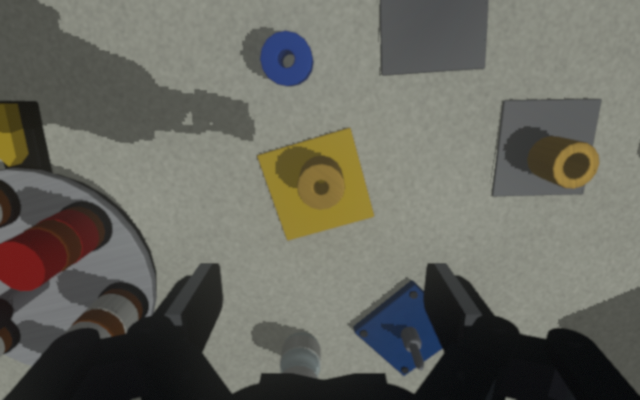

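play_rows(moves=[[0,0,0,0,-2,40,85],[0,0,0,0,-2,80,85],[0,0,0,0,-2,115,85],[0,0,0,0,-2,145,85],[0,0,0,0,-2,160,85],[0,0,0,0,-2,167,85],[0,0,0,0,-2,167,85],[0,0,0,0,-2,167,60]])

```text
time: 2.5
position: [0.4669, 0.1016, 0.0881]
orientation: [180.0, 0.1, -179.9]
ft_force: [-0.0, 0.1, 0.7]
finger_gap: 0.852
```

play_rows(moves=[[0,0,0,0,0,0,50],[0,0,0,0,0,0,45],[0,0,0,0,0,0,40],[0,0,0,0,0,0,36],[0,0,0,0,0,0,34],[0,0,0,0,0,0,34],[0,0,0,0,0,0,34],[0,0,0,0,0,0,34]])

```text
time: 3.3
position: [0.4669, 0.101, 0.0879]
orientation: [180.0, 0.1, -180.0]
ft_force: [-0.4, 0.1, 6.8]
finger_gap: 0.444
```

```bash
python3 - <<'E'
from h import *
c=cap("wrist"); cv2.imwrite("pics/w2.png",c["frame"]);s=env.get_state();print(s["position"],s["orientation"],s["ft_force"],s["finger_gap"])
E
```

```text
[0.46691534 0.10098417 0.08784661] [-1.79994756e+02  8.24981405e-02 -1.79994786e+02] [-1.08058135 -0.41615555  5.88292598] 0.4469304377238808
```

View pics/w2.png

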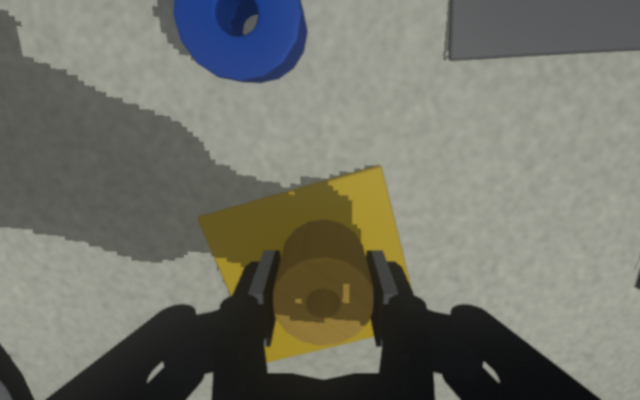

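play_rows(moves=[[0,0,0,0,0,-20,34],[0,0,0,0,0,-60,34],[0,0,0,0,0,-110,34],[0,0,0,-40,17,-112,34],[0,0,0,-80,35,-112,34],[0,0,0,-120,52,-112,34],[0,0,0,-160,70,-112,34],[0,0,0,-195,85,-112,34]])

```text
time: 4.15
position: [0.6629, 0.187, 0.1983]
orientation: [180.0, -0.0, -180.0]
ft_force: [0.3, -0.7, -0.7]
finger_gap: 0.444
```

play_rows(moves=[[0,0,0,-18,7,0,34],[0,0,0,-18,7,0,34],[0,0,0,-18,7,0,34]])

```text
time: 4.45
position: [0.6789, 0.193, 0.1982]
orientation: [-180.0, -0.1, -180.0]
ft_force: [0.2, 0.1, -1.0]
finger_gap: 0.446
```

```bash
python3 - <<'E'
from h import *
c=cap("wrist"); cv2.imwrite("pics/w3.png",cv2.resize(c["frame"],(800,500)));np.save("pics/w3.npy",cloud(c));s=env.get_state();print(s["position"],s["orientation"],s["ft_force"],s["finger_gap"])
print(proj(c,[[.638,.193,.062],[.638,.193,.032],[.638,.193,.012]]))
E
```

```text
[0.67863018 0.19286232 0.19861601] [-1.79996046e+02 -5.77809911e-02 -1.79993163e+02] [ 0.11971843  0.23108095 -0.95312786] 0.44196996509097813
[[322.8650087  153.68386861]
 [322.85991057 145.60549551]
 [322.85714637 141.2274071 ]]
```

View pics/w3.png

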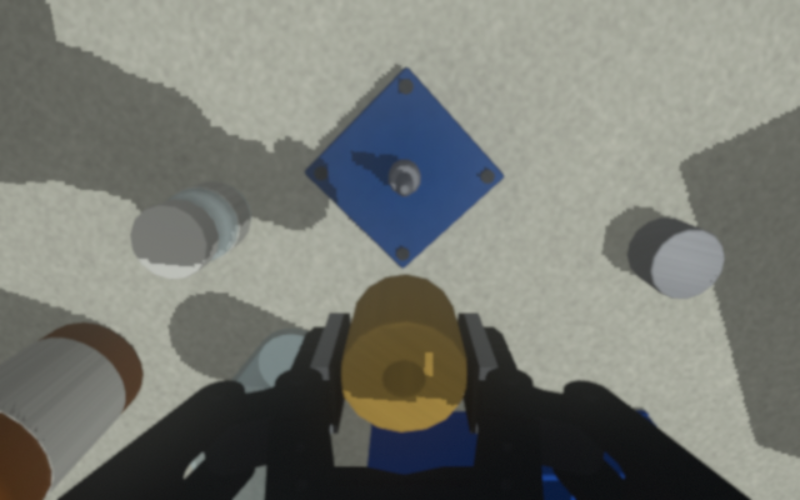

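```bash
python3 - <<'E'
from h import *
c=cap("wrist"); im=c["frame"]
a=cv2.resize(im[110:180,280:370],None,fx=8,fy=8,interpolation=cv2.INTER_CUBIC)
b=cv2.resize(im[215:350,260:390],None,fx=4,fy=4,interpolation=cv2.INTER_CUBIC)
cv2.imwrite("pics/w3a.png",a);cv2.imwrite("pics/w3b.png",b)
E
```

```text
(no output)
```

View pics/w3a.png

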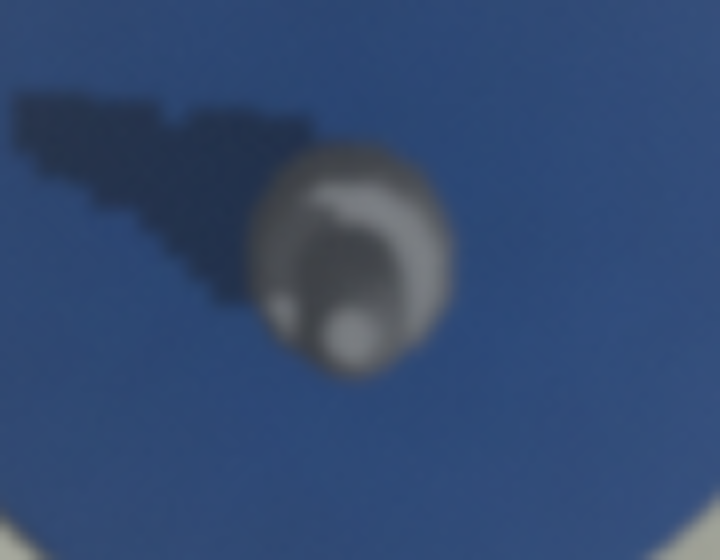

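View pics/w3b.png

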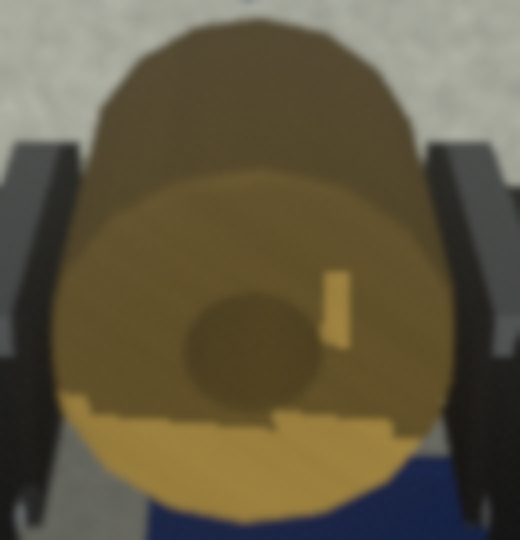

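```bash
python3 - <<'E'
from h import *
c=cap("wrist"); s=env.get_state(); p=s["position"];print(p)
zt=p[2]-.0449
pin=rayz(c,323.5,151.5,.062); print("pin",pin)
h=rayz(c,323.0,302.5,zt);print("hole",h, h-pin)
for x0 in [h[0]-.002,h[0],h[0]+.001]:
  for r in (.02,.00625):
    t=np.linspace(0,6.28,100);P=np.c_[x0+r*np.cos(t),h[1]+r*np.sin(t),0*t+zt];q=(proj(c,P)-[260,215]+.5)*4;print(x0.round(4),r,q.min(0).round(),q.max(0).round())
E
```

```text
[0.67860089 0.19278084 0.19926097]
pin [0.63661607 0.19319293 0.062     ]
hole [0.67744516 0.19280411 0.15436097] [ 0.04082908 -0.00038882  0.09236097]
0.6754 0.02 [ 40. 140.] [468. 509.]
0.6754 0.00625 [187. 275.] [321. 390.]
0.6774 0.02 [ 41. 160.] [467. 526.]
0.6774 0.00625 [188. 294.] [320. 408.]
0.6784 0.02 [ 42. 170.] [466. 534.]
0.6784 0.00625 [188. 303.] [320. 417.]
```

play_rows(moves=[[0,0,0,20,0,0,34],[0,0,0,41,0.5,0,34],[0,0,0,41,0.5,20,34],[0,0,0,41,0.5,40,34],[0,0,0,41,0.5,47,34],[0,0,0,41,0.5,50,34],[0,0,0,41,0.5,53,34],[0,0,0,41,0.5,56,34]])

```text
time: 5.4
position: [0.6388, 0.1936, 0.1439]
orientation: [180.0, 0.1, -180.0]
ft_force: [-0.1, -0.6, -1.2]
finger_gap: 0.442
```

```bash
python3 - <<'E'
from h import *
for n in("scene","top"):
    c=cap(n); u,v=proj(c,[.637,.193,.07])[0].astype(int); cv2.imwrite(f"pics/{n}4.png",cv2.resize(c["frame"][max(v-45,0):v+45,u-60:u+60],None,fx=6,fy=6,interpolation=cv2.INTER_CUBIC))
s=env.get_state();print(s["position"],s["ft_force"])
E
```

```text
[0.63849341 0.19358926 0.1431793 ] [-0.46995089  0.45107729 -1.48590921]
```

View pics/scene4.png

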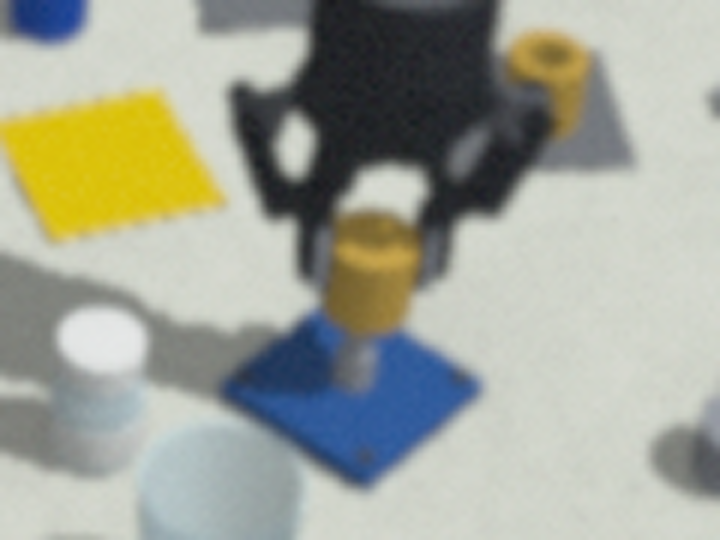

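play_rows(moves=[[0,0,0,0,0,4,34],[0,0,0,0,0,8,34],[0,0,0,0,0,12,34],[0,0,0,0,0,16,34],[0,0,0,0,0,19,34],[0,0,0,0,0,21,34]])

```text
time: 6.1
position: [0.6382, 0.1936, 0.1214]
orientation: [180.0, -0.0, -180.0]
ft_force: [-0.0, 0.5, -0.5]
finger_gap: 0.444
```

play_rows(moves=[[0,0,0,0,0,2,34],[0,0,0,0,0,4,34],[0,0,0,0,0,5,34],[0,0,0,0,0,5,34]])

```text
time: 6.5
position: [0.6383, 0.1937, 0.117]
orientation: [180.0, 0.0, -180.0]
ft_force: [-1.3, -0.2, 0.0]
finger_gap: 0.443
```

Not yet in contact; creep further, checking force.

play_rows(moves=[[0,0,0,0,0,1,34],[0,0,0,0,0,2,34],[0,0,0,0,0,2,34]])

```text
time: 6.8
position: [0.6385, 0.1937, 0.1167]
orientation: [-180.0, 0.1, -180.0]
ft_force: [-6.2, -2.0, 12.2]
finger_gap: 0.442
```

play_rows(moves=[[0,0,0,1,0,-1,34],[0,0,0,1,0,-1.5,36],[0,0,0,1,0,-1.5,42],[0,0,0,1,0,-1.5,50],[0,0,0,1,0,-1.5,60],[0,0,0,1,0,-1.5,72],[0,0,0,1,0,-1.5,85],[0,0,0,1,0,-1.5,85]])

```text
time: 7.6
position: [0.6373, 0.1936, 0.1164]
orientation: [180.0, 0.0, -180.0]
ft_force: [-0.5, -0.6, 0.0]
finger_gap: 0.999
```

play_rows(moves=[[0,0,0,0,0,0,85],[0,0,0,0,0,-10,85],[0,0,0,0,0,-40,85],[0,0,0,0,0,-80,85],[0,0,0,0,0,-80,85],[0,0,0,0,0,-80,85]])

```text
time: 8.2
position: [0.6382, 0.1937, 0.1986]
orientation: [180.0, 0.2, -180.0]
ft_force: [-0.1, 0.5, -0.7]
finger_gap: 0.993
```

```bash
python3 - <<'E'
from h import *
ims=[]
for n in("scene","wrist"):
    c=cap(n); A=cloud(c);u,v=proj(c,[.637,.193,.06])[0].astype(int); w=60 if n=="scene" else 120
    ims.append(cv2.resize(c["frame"][max(v-w,0):v+w,u-w:u+w],(390,390),interpolation=cv2.INTER_CUBIC))
    p=A[(np.hypot(A[...,0]-.637,A[...,1]-.193)<.03)&(A[...,2]>.045)&(A[...,2]<.1)]; print(n,np.percentile(p,[5,50,95],axis=0).round(4))
    p=p[abs(p[:,2]-.0725)<.006]; print(n,len(p),p.min(0),p.max(0))
cv2.imwrite("pics/r5.png",np.hstack(ims))
s=env.get_state();print(s["position"],s["ft_force"],s["finger_gap"])
E
```

```text
scene [[0.6263 0.1758 0.048 ]
 [0.6493 0.192  0.067 ]
 [0.6604 0.2093 0.0718]]
scene 123 [0.61911466 0.17528647 0.06650197] [0.65996367 0.21233438 0.07412374]
wrist [[0.6185 0.1777 0.0518]
 [0.6342 0.1937 0.0711]
 [0.6521 0.2093 0.0724]]
wrist 2989 [0.61758091 0.17387008 0.06650906] [0.65731557 0.21287823 0.07324906]
[0.63697185 0.19357533 0.19583046] [-0.26241748 -0.60749912  0.62458943] 0.9955657831174517
```

View pics/r5.png

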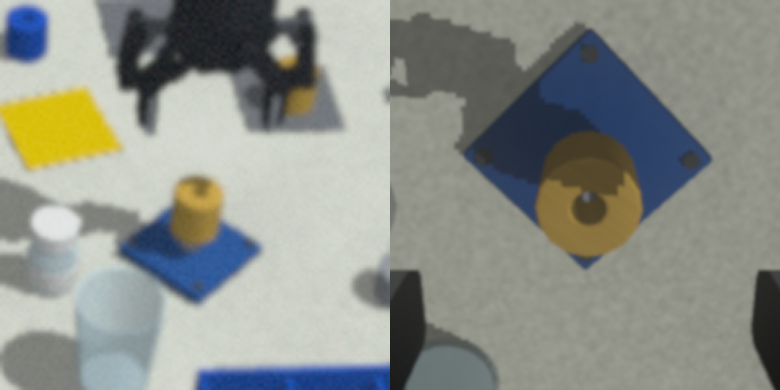

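```bash
python3 - <<'E'
from h import *
from scipy.optimize import least_squares
for n in("top","scene"):
    c=cap(n); A=cloud(c); im=c["frame"]; cv2.imwrite(f"pics/{n}6.png",im)
    m=(np.hypot(A[...,0]-.56,A[...,1]+.17)<.125)&(A[...,2]>.101)&(A[...,2]<.113)
    k,l,st,ce=cv2.connectedComponentsWithStats(m.astype(np.uint8))
    L=[]
    for i in range(1,k):
        if st[i,4]<30: continue
        p=A[l==i]; r=least_squares(lambda q:np.maximum(np.hypot(*(p[:,:2]-q).T)-.019,0)**1,np.median(p[:,:2],0)).x
        L.append(((p.min(0)+p.max(0))/2)[:2]); print(n,ce[i].round(1),st[i,4],np.median(p,0).round(4),L[-1].round(4),im[l==i].mean(0).round())
    L=np.array(L); r=least_squares(lambda q:np.hypot(*(L-q).T)-.085,[.56,-.17]);print("axis",r.x,r.fun.round(4))
    hsv=cv2.cvtColor(im,cv2.COLOR_BGR2HSV)
    y=(hsv[...,0]>18)&(hsv[...,0]<35)&(hsv[...,1]>130)&(np.hypot(A[...,0]-.42,A[...,1]+.17)<.06)&(A[...,2]>.015)
    p=A[y]; print("pointer",len(p),p.mean(0),np.median(p,0)); d=p.mean(0)[:2]-r.x;print("front ang",np.degrees(np.arctan2(d[1],d[0])), "lids",np.degrees(np.arctan2(L[:,1]-r.x[1],L[:,0]-r.x[0])).round(1))
E
```

```text
top [386.7 159.3] 191 [ 0.6478 -0.1524  0.1072] [ 0.6479 -0.1519] [209. 211. 212.]
top [418.6 168.9] 191 [ 0.6245 -0.2339  0.1069] [ 0.6246 -0.2332] [209. 210. 211.]
top [362.9 181.5] 192 [ 0.5893 -0.0919  0.1069] [ 0.589  -0.0919] [166. 167. 168.]
top [427.5 201. ] 208 [ 0.5431 -0.2543  0.1069] [ 0.5431 -0.2558] [ 93. 138.  83.]
top [370.8 214. ] 194 [ 0.5066 -0.1126  0.1072] [ 0.5067 -0.1118] [ 58.  60. 110.]
top [403.3 223.8] 200 [ 0.4838 -0.1933  0.1072] [ 0.4836 -0.1939] [210. 212. 212.]
axis [ 0.56543938 -0.17324921] [ 0.0001 -0.0008 -0.0003  0.0005  0.     -0.0006]
pointer 2 [ 0.43512938 -0.17339568  0.02985749] [ 0.43512938 -0.17339568  0.02985749]
front ang -179.9355986548546 lids [  14.5  -45.4   73.9 -105.1  133.7 -165.9]
scene [231.5 185.2] 109 [ 0.4884 -0.1965  0.1044] [ 0.4871 -0.1967] [218. 219. 216.]
scene [261.4 190.1] 108 [ 0.5122 -0.1153  0.1042] [ 0.5098 -0.1146] [ 35.  38. 111.]
scene [206.7 199.5] 112 [ 0.5479 -0.2574  0.1037] [ 0.5476 -0.257 ] [ 81. 148.  56.]
scene [268.4 210. ] 133 [ 0.5923 -0.0943  0.1038] [ 0.5918 -0.0935] [171. 172. 172.]
scene [211.2 220.2] 124 [ 0.6285 -0.2359  0.1043] [ 0.6274 -0.2366] [219. 220. 217.]
scene [243.2 226.1] 141 [ 0.6519 -0.1541  0.104 ] [ 0.6518 -0.1539] [218. 218. 215.]
axis [ 0.56928959 -0.17502893] [-0.     -0.0002 -0.0003 -0.0004 -0.0004  0.0001]
pointer 68 [ 0.42732049 -0.17153917  0.02504044] [ 0.42765231 -0.17135267  0.02531341]
front ang 178.5918884709298 lids [-165.2  134.6 -104.8   74.6  -46.6   14.4]
```

View pics/top6.png

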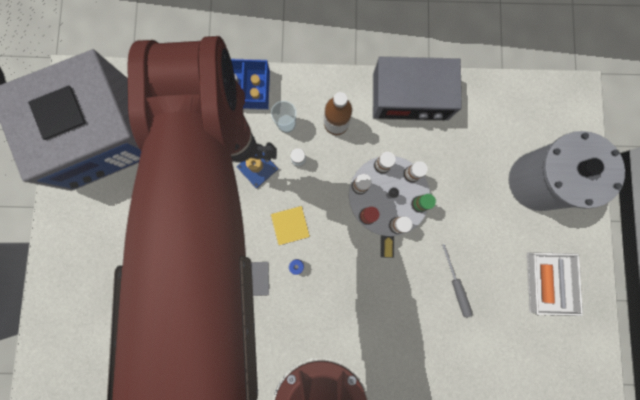

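play_rows(moves=[[0,0,-0.05,10,-20,-30,85],[0,0,-0.16,28,-60,-30,85],[0,0,-0.27,46,-105,-30,80],[0,0,-0.38,64,-148,-30,75],[0,0,-0.49,82,-190,-30,70],[0,0,-0.6,98,-230,-30,66],[0,0,-0.7,115,-270,-30,66],[0,0,-0.77,130,-306,-30,66]])

```text
time: 9.2
position: [0.506, -0.1139, 0.2255]
orientation: [179.9, -0.0, -135.7]
ft_force: [-0.1, -0.2, 0.2]
finger_gap: 0.768
```

play_rows(moves=[[0,0,0,0,0,0,66],[0,0,0,0,0,0,66]])

```text
time: 9.4
position: [0.5068, -0.113, 0.2257]
orientation: [179.9, -0.0, -136.0]
ft_force: [0.1, 0.8, -1.1]
finger_gap: 0.776
```

```bash
python3 - <<'E'
from h import *
c=cap("wrist"); A=cloud(c); cv2.imwrite("pics/w7.png",c["frame"]); s=env.get_state();print(s["position"],s["orientation"],s["finger_gap"])
im=c["frame"].astype(int)
m=(A[...,2]>.1)&(A[...,2]<.112)&(im[...,2]>im[...,1]*1.6)
p=A[m];print(len(p),np.median(p,0),(p.min(0)+p.max(0))/2,p.min(0),p.max(0))
E
```

```text
[ 0.50715276 -0.11219047  0.22582918] [ 1.79938974e+02  2.16940193e-03 -1.35945379e+02] 0.7710766152100388
3424 [ 0.50569188 -0.11577465  0.10550786] [ 0.50653138 -0.11514842  0.10377637] [ 0.48709527 -0.13458115  0.10001484] [ 0.52596749 -0.09571569  0.10753789]
```

View pics/w7.png

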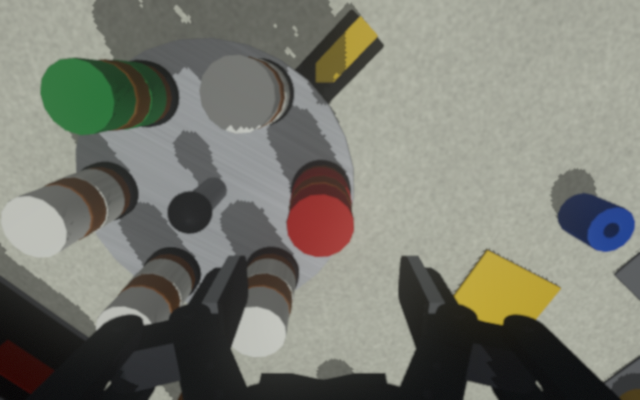

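play_rows(moves=[[0,0,0,1,-1,30,66],[0,0,0,1,-1,55,66],[0,0,0,1,-1,70,66],[0,0,0,1,-1,76,66],[0,0,0,1,-1,76,60],[0,0,0,1,-1,76,54],[0,0,0,1,-1,76,48],[0,0,0,1,-1,76,44]])

```text
time: 10.25
position: [0.5078, -0.1141, 0.1514]
orientation: [-179.9, 0.0, -135.9]
ft_force: [-0.2, -0.6, -0.6]
finger_gap: 0.515
```

play_rows(moves=[[0,0,0,0,0,0,41],[0,0,0,0,0,0,38],[0,0,0,0,0,0,35],[0,0,0,0,0,0,34],[0,0,0,0,0,0,34],[0,0,0,0,0,0,34]])

```text
time: 10.85
position: [0.5078, -0.114, 0.1516]
orientation: [-179.9, 0.0, -135.9]
ft_force: [-1.5, 0.7, 6.5]
finger_gap: 0.45
```

```bash
python3 - <<'E'
from h import *
c=cap("wrist"); cv2.imwrite("pics/w8.png",c["frame"]); s=env.get_state();print(s["position"],s["orientation"],s["finger_gap"],s["ft_force"],s["ft_torque"])
E
```

```text
[ 0.507821   -0.11406188  0.15162204] [-1.79915116e+02  4.15505836e-02 -1.35877034e+02] 0.44964990455692155 [-0.73914295  0.88866786  6.89515882] [ 0.20551628  0.31568142 -0.01923565]
```

View pics/w8.png

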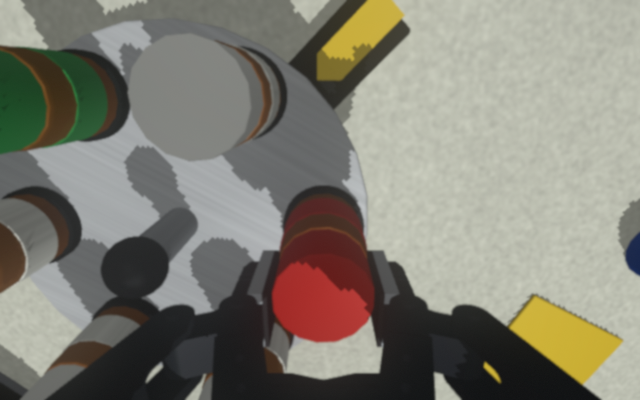

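play_rows(moves=[[0,0,-0.096,8.1,-0.4,0,34],[0,0,-0.192,16.2,-1.6,0,34],[0,0,-0.288,24.1,-3.5,0,34],[0,0,-0.384,31.8,-6.2,0,34],[0,0,-0.48,39.2,-9.6,0,34],[0,0,-0.576,46.3,-13.7,0,34],[0,0,-0.672,52.9,-18.5,0,34],[0,0,-0.768,59,-23.9,0,34]])

```text
time: 11.7
position: [0.4819, -0.1726, 0.1516]
orientation: [-179.9, -0.0, -91.6]
ft_force: [-0.2, 0.8, 6.4]
finger_gap: 0.451
```

play_rows(moves=[[0,0,0,0,0,0,34],[0,0,0,0,0,0,34],[0,0,0,0,0,0,34],[0,0,0,0,0,0,34]])

```text
time: 12.1
position: [0.482, -0.1724, 0.1516]
orientation: [-179.9, -0.0, -91.9]
ft_force: [-1.7, 0.7, 7.1]
finger_gap: 0.453
```

```bash
python3 - <<'E'
from h import *
for n in("wrist","top","scene"):
    c=cap(n); cv2.imwrite(f"pics/{n}9.png",c["frame"]); np.save(f"pics/{n}9.npy",cloud(c))
    if n=="scene": cv2.imwrite("pics/s9c.png",cv2.resize(c["frame"][140:280,180:440],None,fx=3,fy=3,interpolation=cv2.INTER_CUBIC))
s=env.get_state();print(s["position"],s["orientation"],s["finger_gap"],s["ft_force"],s["ft_torque"])
E
```

```text
[ 0.48195312 -0.17239328  0.15163709] [-1.79935229e+02 -4.98882782e-02 -9.18641836e+01] 0.45019721951520586 [-2.18372954  0.20819118  7.59755637] [0.16730048 0.45920302 0.15504248]
```

View pics/wrist9.png

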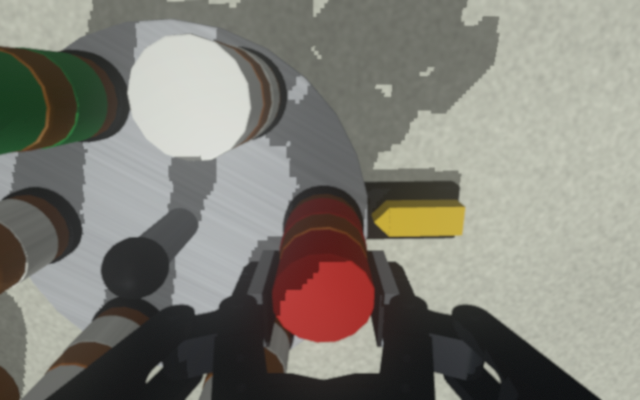

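View pics/s9c.png

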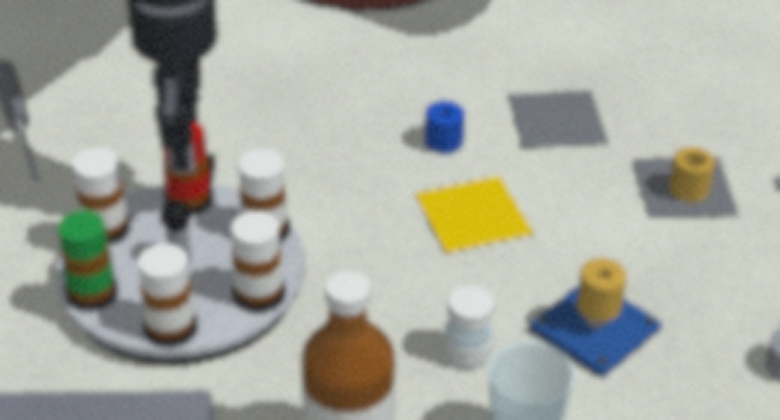

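```bash
python3 - <<'E'
from h import *
im=cv2.imread("pics/wrist9.png"); A=np.load("pics/wrist9.npy"); hsv=cv2.cvtColor(im,cv2.COLOR_BGR2HSV)
y=(hsv[...,0]>18)&(hsv[...,0]<35)&(hsv[...,1]>130)&(np.indices(y0:=im.shape[:2])[1]<480)&(np.indices(y0)[1]>360)
p=A[y&(A[...,2]>.015)]; print("pointer",len(p),p.mean(0)); d=p[:,:2]
for lo in(.40,.41,.42,.43,.44):
    q=p[abs(p[:,0]-lo)<.004]; 
    if len(q): print(lo,(q.min(0)+q.max(0))[1]/2)
k=A[(np.arange(400)[:,None]>235)&(np.arange(400)[:,None]<300)&(np.arange(640)[None]>100)&(np.arange(640)[None]<170)&(A[...,2]>.08)&(im.max(2)<70)]
print("knob",len(k),np.median(k,0),(k.min(0)+k.max(0))/2)
ax=np.array([.567,-.174]); f=p.mean(0)[:2]-ax; f/=np.linalg.norm(f); print("front spot",ax+.085*f)
m=(im[...,2]>im[...,1]*1.6)&(A[...,2]>.1)&(A[...,2]<.112); r=A[m]; print("red",(r.min(0)+r.max(0))/2,np.median(r,0))
# other lids from top
T=np.load("pics/top9.npy"); m=(np.hypot(T[...,0]-.56,T[...,1]+.17)<.125)&(T[...,2]>.101)&(T[...,2]<.113)
n,l,st,ce=cv2.connectedComponentsWithStats(m.astype(np.uint8))
for i in range(1,n):
    if st[i,4]>150:
        q=T[l==i]; q=(q.min(0)+q.max(0))/2; print(ce[i].round(),st[i,4],q.round(4),np.degrees(np.arctan2(q[1]+.1732,q[0]-.5654)).round(1))
E
```

```text
pointer 2907 [ 0.42403323 -0.17435155  0.0263064 ]
0.4 -0.17234491962250545
0.41 -0.17250412230094514
0.42 -0.17276443269637126
0.43 -0.1730024968325508
0.44 -0.17327944215205146
knob 2931 [ 0.56169358 -0.17948484  0.08921824] [ 0.56377918 -0.17676235  0.08748631]
front spot [ 0.48200026 -0.17420901]
red [ 0.48156676 -0.17353393  0.1048319 ] [ 0.48128832 -0.17533466  0.10555988]
[396. 158.] 191 [ 0.651  -0.1755  0.1061] -1.5
[367. 173.] 193 [ 0.61   -0.1006  0.1065] 58.5
[424. 175.] 158 [ 0.608  -0.2468  0.1068] -60.0
[365. 206.] 198 [ 0.5255 -0.0987  0.1068] 118.2
```

```bash
python3 - <<'E'
from h import *
print(env.finish_job()); s=env.get_state(); print(s["time"],s["position"],s["finger_gap"])
E
```

```text
the job is handed in; nothing more can be done
None
the job is handed in; nothing more can be done
```

The brass sleeve from the yellow pad went onto the gauge pin and stopped on the step. I released it there and turned the carousel so the red-lidded jar stands at the front, still held in the fingers. I handed the job in at about 12 s of the 51 s allowed; it gave no verdict.

- **Sleeve:** after release its top measured about 72 mm above the bench, so its centre is at about 52 mm, which matches the step. Contact force also appeared at the matching height, and the bore looked narrow in the pictures. The last scene picture shows it still upright on the pin, with the other sleeve on the grey pad.
- **Carousel:** the red jar's direction measured 178.5° against 178.6° for the pointer. The lid was within about 1 mm of the front spot, where 10 mm is allowed. The grip was closed on the lid and the arm was still.
- **Disagreements:** the cameras differed by 2 to 4 mm in places, for example on the carousel axis. All of that is well inside tolerance. My last state reading came after hand-in and was refused, so nothing was checked after that.

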